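# Knock a stuck sample vial up out of a deep block well

## Robot

A 6-joint arm with a two-finger parallel gripper is mounted at the origin on a cart in front of the work surface, level with it; the furniture and walls round the work are solid. World frame = base frame: x ahead of the robot, y to its left, z up, the work surface at z = 0. Lengths are in m, angles in rad, forces in N, time in s.
With the tool pointing down it reaches from about 0.325 to 0.875 m from the base axis. Payload 4.4 kg.
Tool frame: the origin (TCP) lies on the centre line of the jaws, within the pads' length; the fingertips stand 17 mm ahead of it and the grasp point (between the pads) lies 2 mm behind it (robot.tip_reach is the distance from the TCP to the fingertips, in m); y points along the fingers, z is the direction in which the jaws open and shut, and the axes are right-handed (so a half turn about y gives the same grasp; the last joint's range is limited). The gripper opens to 85 mm and grips with 20 to 120 N. Pads are 22 mm wide; open, the fingers measure 114 mm over their backs; the gripper's body (76 mm by 85 mm) begins 54 mm behind the grasp point. The pads swing forward as they close: fully open they stand 13 mm farther back than shut.
Start: joints at [1.026, 0.207, 1.542, -0, 1.393, -0.15], TCP at [0.221, 0.531, 0.248] pointing down, gripper open.
Joint ranges: [-2.73, 2.73], [-0.86, 2.22], [0.23, 2.46], [-1.11, 4.25], [0.08, 2.63], [-2.82, 2.82]. Speed limits (rad/s): [2.79, 2.79, 3.14, 3.14, 3.14, 3.14].

## Interface

Orientations are given as a unit quaternion [w, x, y, z].
In Python, from bench import robot gives the robot as it stands.
- The arm moves only by the tool arm_command, never from a script. Its argument "moves" is a list of rows, each a list of 3 entries, a list of its own where there are three numbers: the opening, from 0 (shut) to 1 (fully open), then the shift along the tool's x, y, z in m, then the turn about the tool's y in rad. A call has exactly 5 rows; each row is the pose to reach, as a shift and turn from the pose commanded when the call began, along the tool's axes at that moment; what a row does not reach only later rows make up. A row lasts 1/8 s, in which the tool goes at most 62.5 mm and 10.7 degrees, less where a joint would pass 70% of its speed; a pose out of reach is approached as far as the arm can. A call with a gripper value outside its range is refused whole. The fingers move at their own pace and stop on an object; "grip_force" is the grip in N (left out, the last holds). Time passes only in rows, so rows that repeat a pose let the fingers close, or fill a call up. It gives the time, the measured TCP pose, the force and the opening at its end, in the units of the state.
- robot.read_state(): the state, without advancing time (a new reading comes with each control period).
- robot.capture(name): name is "scene" or "side" or "wrist"; returns the picture (480x640x3 uint8, red, green, blue); there is no depth.
- robot.get_calibration(name): a dict with "intrinsics" (3x3 intrinsics, pixels), "R" (3x3) and "t" (3): a world point X has camera coordinates R X + t; the wrist camera has in their place "tool_from_camera" (4x4, takes a point from camera to tool coordinates, whose origin is the TCP and whose axes are the tool frame's). Camera axes: x right, y down, z forward; pixel columns grow to the right and rows downward; lengths in m; the calibration is good to about 2 mm. A picture is of the moment at which its call begins: read the wrist's pose just before it. get_calibration takes no time and is no camera call.
- robot.finish_job(): hands the job in, once; it reports no verdict.
The state is a dict: "time_s": time; "joint_pos": joint angles; "joint_vel": joint speeds; "tau": joint torques, N m; "tcp_pos": TCP position; "ee_rot": TCP orientation; "contact_force": force on the tool from outside, world axes, zero at the start; "torque": the same for the moment, N m; "width": opening from 0.0 (shut) to 1.0 (fully open).
Only numpy, scipy, OpenCV 4.12 (cv2) and the standard library are available. Lean on these libraries where they do the work, as an engineer would, in place of code of your own. Each camera call takes 0.05 s, during which the arm holds its last target.

## Task

The short red-capped sample vial has been pushed right down into a deep well of the aluminium vial block and is stuck below the rim. Carry the block to the knock-out stand, feel gently for the pin with the access hole under that well (never ram the block onto the pin), press the block down until the pin has pushed the vial up free and the block sits on the stand, and leave it sitting there. Then draw the vial out and set it down upright in the empty glass dish without dropping it, leaving the two small bottles and the rubber stopper nearby as they are.

Things in the scene. Friction and masses are not known exactly. Their poses are not given: they have to be found in the camera images.
- vial_block: Loose aluminium vial block, 0.33 to 0.53 kg: 46 mm (its x) by 80 mm (y) by 61 mm high. Two wells, 26 mm bore, 53 mm deep, at y = -18 mm (the stuck vial) and y = +18 mm (empty); each has a 12 mm access hole through the 8 mm floor. Origin: centre of underside, z up. Can be gripped from above across its 46 mm width, fingertips about 40 mm below its top, also right over the vial; keep 25 mm above it free for the rising vial.
- knockout_hole (a point): Mouth of the access hole (12 mm, no chamfer) in the block's underside, on the axis of the well that holds the stuck vial.
- vial_well (a point): Mouth of the well that holds the stuck vial, in the block's top. A sprung rubber ring in the well, 18 mm above its floor, grips the vial: pushing it up takes about 7 to 12 N until its foot has passed the ring (about 20 mm of rise); then it is loose, stays up on the ring or the pin, and can be drawn out with no pull.
- stuck_vial: Glass sample vial, red screw cap, 24 mm diameter, 52 mm tall, 22 g; origin at the centre of its foot, z up. It starts on its well's floor (foot 8 mm above the block's underside), the cap 1 mm below the block's top. With the block fully down on the stand its foot is 32 mm above the block's underside and the cap 23 mm above the block's top: grip it there from above, more than 8 mm below the cap's top.
- knockout_stand: Knock-out stand, fixed on the bench: grey base 100 mm square; origin at the centre of its underside, at bench height. Its upright steel pin, 7 mm diameter, flat-ended, top 48 mm above the bench, is set in a brass eccentric bush: the pin's axis stands 7 mm from the stand's centre, in a direction that differs each time and is not reported. Find it by feel (touch it at under 20 mm/s) or by looking. Pin and bush are locked.
- platen_top (a point): Centre of the stand's black rubber platen (88 mm square, open round the bush), 16 mm above the bench, which carries the block; the pin's top is 32 mm above it.
- dish: Empty round glass dish, loose, 190 g: 101 mm across, about 84 mm inside, wall 39 mm high, floor 3 mm thick; origin at the centre of its underside.
- vial_black: Bystander: sample vial with a black cap, 24 mm diameter, 52 mm tall, origin at its foot.
- dropper: Bystander: small brown dropper bottle with a black cap, 33 mm diameter, 64 mm tall, origin at its foot.
- stopper: Bystander: red rubber stopper, 33 mm diameter, 26 mm tall, origin at its foot.

How it is judged:
By the outcome, as a careful person would: the job done as asked, in the order asked, and still so for the second after the job is handed in, with the robot touching nothing.
It also fails if it takes over 64 s, if anything falls off the work surface, if the arm or the gripper's body presses on something with over 40 N, if the wrist force passes 120 N, or if a joint passes its speed limit or range.

## Working session

There is one attempt and no reset: what is moved stays moved. The work goes in short steps, Python scripts to look and compute and a tool call to move; the robot and the scene stay as the last step left them, time stands still between calls to the robot, and variables do not carry over. Pictures are saved under pics/ and viewed, and the job is handed in when it is done.

Besides the shell and the picture viewer there is one more tool, called after "Emit:" as name([rows], argument=value, ...), one row to a line, values as JSON. arm_command: Moves the arm, as the interface text tells. Its arguments: {"type":"object","properties":{"moves":{"type":"array","items":{"type":"array"}},"grip_force":{"type":"number"}},"required":["moves"]}

```bash
ls; mkdir -p pics; python3 - <<'E'
from bench import robot
import cv2
s=robot.read_state()
for k,v in s.items(): print(k,v)
print(robot.tip_reach)
for n in ("scene","side","wrist"):
    im=robot.capture(n); cv2.imwrite(f"pics/{n}0.png",im[:,:,::-1]); print(n,robot.get_calibration(n))
E
```

```text
pics
time_s 0.0
joint_pos [ 1.02551862e+00  2.07416478e-01  1.54299473e+00 -1.44258211e-05
  1.39346244e+00 -1.50466809e-01]
joint_vel [-0.00048977  0.00026647 -0.0019711   0.00035606 -0.00168702  0.00043771]
tau [ 2.19568701e-04 -3.83015192e+01 -2.91605204e+01 -1.38724617e-04
  1.01271149e-02 -4.99951739e-06]
tcp_pos [0.22078058 0.53013886 0.24710836]
ee_rot [-0.69261374  0.69413346 -0.13895113  0.13841073]
contact_force [ 0.10801838 -0.34403845 -0.34661861]
torque [-0.01880104 -0.00112052 -0.05027868]
width 0.9974209133894938
0.017
scene {'intrinsics': array([[537.37081337,   0.        , 312.38881354],
       [  0.        , 537.37081337, 231.66710825],
       [  0.        ,   0.        ,   1.        ]]), 'R': array([[ 0.88498369, -0.46535195, -0.0158565 ],
       [-0.22238439, -0.39251   , -0.89245789],
       [ 0.40908318,  0.79333692, -0.45085195]]), 't': array([-0.40212725,  0.21435524,  1.08978884])}
side {'intrinsics': array([[530.62912356,   0.        , 313.94699468],
       [  0.        , 530.62912356, 248.33480514],
       [  0.        ,   0.        ,   1.        ]]), 'R': array([[-0.88308271, -0.46912175,  0.00947171],
       [-0.22037322,  0.39684393, -0.89103902],
       [ 0.414247  , -0.78894846, -0.45382789]]), 't': array([0.53068534, 0.13863041, 1.18371228])}
wrist {'intrinsics': array([[430.62060115,   0.        , 322.61076461],
       [  0.        , 430.62060115, 243.20282062],
       [  0.        ,   0.        ,   1.        ]]), 'tool_from_camera': array([[ 6.09926502e-04,  9.51701924e-01,  3.07022923e-01,
        -7.83622478e-02],
       [ 4.61837653e-04, -3.07023216e-01,  9.51701913e-01,
        -1.25845805e-01],
       [ 9.99999707e-01, -4.38673472e-04, -6.26793378e-04,
        -1.22325134e-04],
       [ 0.00000000e+00,  0.00000000e+00,  0.00000000e+00,
         1.00000000e+00]])}
```

View pics/scene0.png

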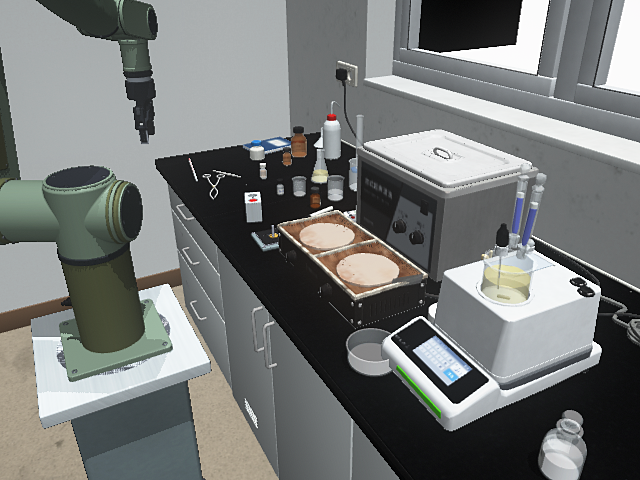

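View pics/side0.png

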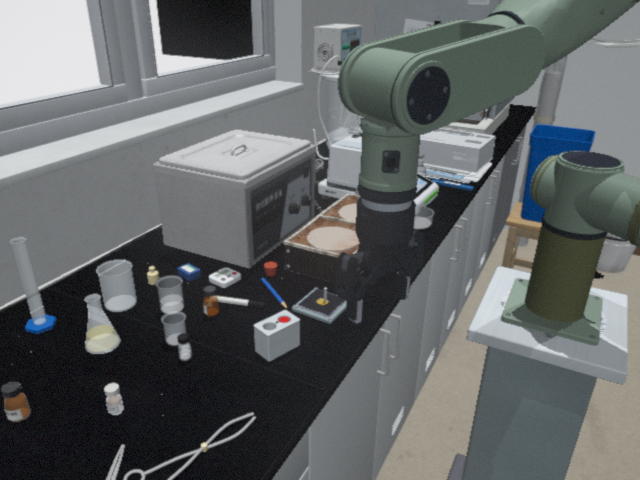

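View pics/wrist0.png

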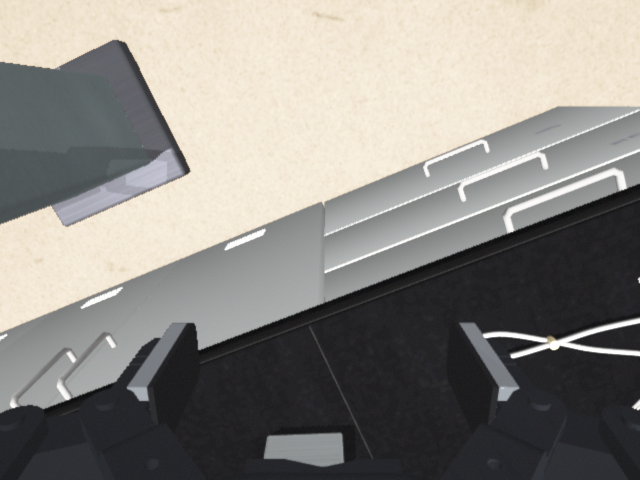

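The side view shows the white/grey block near (277,335), the stand with its brass bush near (322,300), and the dish at scene (369,352). I'll zoom in on each.

```bash
python3 - <<'E'
import cv2,numpy as np
s=cv2.imread("pics/side0.png"); c=cv2.imread("pics/scene0.png")
cv2.imwrite("pics/z1.png",cv2.resize(s[260:370,230:390],None,fx=5,fy=5,interpolation=cv2.INTER_CUBIC))
a=cv2.resize(c[180:260,230:350],None,fx=5,fy=5,interpolation=cv2.INTER_CUBIC)
cv2.imwrite("pics/z2.png",a)
cv2.imwrite("pics/z3.png",np.hstack([cv2.resize(c[320:390,335:435],None,fx=4,fy=4),cv2.resize(s[185:255,370:470],None,fx=4,fy=4)]))
E
```

```text
(no output)
```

View pics/z1.png

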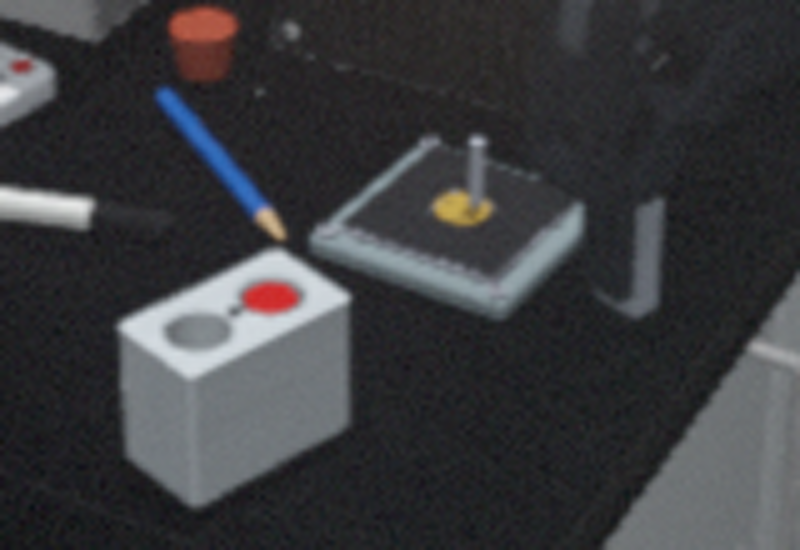

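View pics/z2.png

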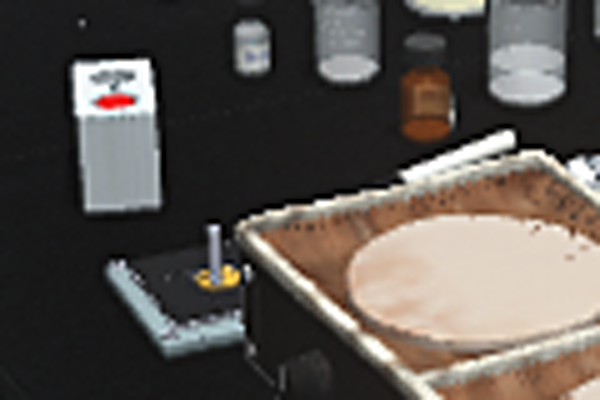

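View pics/z3.png

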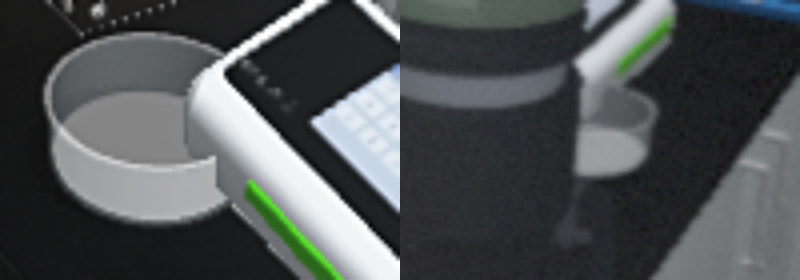

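```bash
cat > h.py <<'E'
from bench import robot
import numpy as np, cv2
from scipy.spatial.transform import Rotation as Ro
def q2R(q): return Ro.from_quat([q[1],q[2],q[3],q[0]]).as_matrix()
def ray(name,px,st=None):
    c=robot.get_calibration(name); K=c["intrinsics"]
    d=np.linalg.inv(K)@np.array([px[0],px[1],1.])
    if name=="wrist":
        T=c["tool_from_camera"]; Rw=q2R(st["ee_rot"])
        return Rw@T[:3,3]+st["tcp_pos"], Rw@T[:3,:3]@d
    return -c["R"].T@c["t"], c["R"].T@d
def plane(name,px,z,st=None):
    o,d=ray(name,px,st); return o+d*(z-o[2])/d[2]
def proj(name,X,st=None):
    c=robot.get_calibration(name); K=c["intrinsics"]
    if name=="wrist":
        T=c["tool_from_camera"]; Rw=q2R(st["ee_rot"])
        p=T[:3,:3].T@(Rw.T@(np.array(X)-st["tcp_pos"])-T[:3,3])
    else: p=c["R"]@X+c["t"]
    p=K@p; return p[:2]/p[2]
def tri(a,b):
    (o1,d1),(o2,d2)=a,b
    d1=d1/np.linalg.norm(d1);d2=d2/np.linalg.norm(d2)
    t=np.linalg.lstsq(np.c_[d1,-d2],o2-o1,rcond=None)[0]
    p,q=o1+d1*t[0],o2+d2*t[1]; return (p+q)/2,np.linalg.norm(p-q)
E
python3 - <<'E'
from h import *
np.set_printoptions(precision=4,suppress=True)
f=lambda x,y:(230+x/5-.4,260+y/5-.4)
g=lambda x,y:(230+x/5-.4,180+y/5-.4)
P=[plane("side",f(*p),.061) for p in [(278,247),(350,297),(190,378),(118,326)]]
for p in P: print("blk side",p)
print(np.mean(P,0), np.linalg.norm(P[0]-P[1]),np.linalg.norm(P[1]-P[2]))
Q=[plane("scene",g(*p),.061) for p in [(72,62),(152,60),(158,115),(80,115)]]
print("blk scene",np.mean(Q,0))
print("red",plane("side",f(271,297),.060),plane("scene",g(115,101),.060))
print("empty",plane("side",f(199,331),.061))
print("stand",[plane("side",f(*p),.016) for p in [(430,138),(312,236),(500,300),(583,205)]])
print("pintop tri",tri(ray("side",f(478,138)),ray("scene",g(214,227))), plane("side",f(478,138),.048),plane("scene",g(214,227),.048))
print("bush",plane("side",f(463,208),.016),plane("scene",g(219,277),.016))
h=lambda x,y:(335+x/4-.4,320+y/4-.4)
k=lambda x,y:(370+(x-400)/4-.4,185+y/4-.4)
print("dish left rim",plane("scene",h(44,95),.039),"front",plane("scene",h(140,222),.0),"back rim",plane("scene",h(135,33),.039))
print("side dish near bottom",plane("side",k(610,178),0),"right",plane("side",k(658,115),.039))
s=robot.read_state();print(q2R(s["ee_rot"]))
E
```

```text
blk side [0.476 0.36  0.061]
blk side [0.4333 0.3767 0.061 ]
blk side [0.4597 0.4514 0.061 ]
blk side [0.5019 0.4365 0.061 ]
[0.4677 0.4062 0.061 ] 0.04583760411567376 0.07929540877662013
blk scene [0.4684 0.3997 0.061 ]
red [0.4611 0.3903 0.06  ] [0.4614 0.3833 0.06  ]
empty [0.4729 0.4244 0.061 ]
stand [array([0.4961, 0.1895, 0.016 ]), array([0.5027, 0.2873, 0.016 ]), array([0.409 , 0.2914, 0.016 ]), array([0.4095, 0.2075, 0.016 ])]
pintop tri (array([0.4534, 0.2258, 0.0478]), np.float64(0.0001531330301660725)) [0.4532 0.2262 0.048 ] [0.4533 0.2254 0.048 ]
bush [0.4553 0.2355 0.016 ] [0.4559 0.2285 0.016 ]
dish left rim [ 0.3753 -0.2846  0.039 ] front [ 0.3924 -0.3419  0.    ] back rim [ 0.438  -0.2654  0.039 ]
side dish near bottom [ 0.3874 -0.2769  0.    ] right [ 0.368  -0.3182  0.039 ]
[[ 0.9231 -0.001   0.3846]
 [-0.3846 -0.0016  0.9231]
 [-0.0003 -1.     -0.0018]]
```

Emit:
arm_command([
  [1,[0.055,0.01,-0.006],0.18],
  [1,[0.11,0.02,-0.012],0.36],
  [1,[0.166,0.03,-0.018],0.54],
  [1,[0.222,0.04,-0.025],0.72],
  [1,[0.277,0.05,-0.032],0.9],
])

```text
time_s: 0.78
tcp_pos: [0.4658, 0.3935, 0.1976]
ee_rot: [-0.563, 0.563, -0.428, 0.428]
contact_force: [0.8, 0.8, 0.1]
width: 0.998
```

Emit:
arm_command([
  [1,[0,0,0],0.18],
  [1,[0,0,0],0.36],
  [1,[0,0,0],0.54],
  [1,[0,0,0],0.616],
  [1,[0,0,0],0.616],
])

```text
time_s: 1.4
tcp_pos: [0.4643, 0.3945, 0.1978]
ee_rot: [0.408, -0.409, 0.577, -0.577]
contact_force: [0.1, 0.1, -0.4]
width: 1.004
```

```bash
python3 - <<'E'
from h import *
s=robot.read_state(); print(s["time_s"],s["tcp_pos"],s["joint_pos"],s["contact_force"]); print(q2R(s["ee_rot"]))
for n in ("wrist","scene","side"): cv2.imwrite(f"pics/{n}1.png",robot.capture(n)[:,:,::-1])
E
```

```text
1.4 [0.46430063 0.39450979 0.19778835] [5.62353297e-01 3.21885904e-01 1.50492063e+00 4.20325242e-06
 1.31574615e+00 9.01456612e-01] [ 0.1021744   0.07245015 -0.4047317 ]
[[-3.32642301e-01 -8.14357569e-04  9.43052722e-01]
 [-9.43052775e-01 -5.08427111e-04 -3.32642758e-01]
 [ 7.50363719e-04 -9.99999539e-01 -5.98857802e-04]]
```

View pics/wrist1.png

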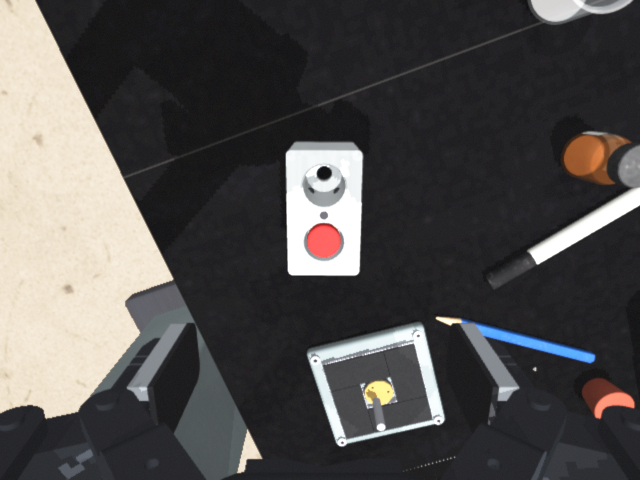

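View pics/side1.png

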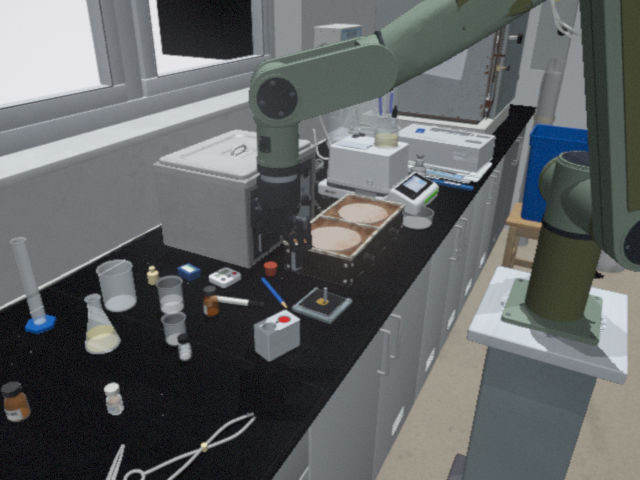

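The wrist view shows the block upright in the image (top-face corners near (287,153),(362,153),(288,275),(359,275)), with the red cap at (324,241). The stand is at the lower centre, bush at (379,392) and pin top at (380,427). I'll measure both from this view.

```bash
python3 - <<'E'
from h import *
np.set_printoptions(precision=4,suppress=True)
s=robot.read_state()
im=cv2.imread("pics/wrist1.png"); hsv=cv2.cvtColor(im,cv2.COLOR_BGR2HSV)
m=((hsv[...,2]>195)&(hsv[...,1]<60)).astype(np.uint8); m[:130]=0;m[300:]=0;m[:,:270]=0;m[:,380:]=0
c=max(cv2.findContours(m,0,2)[0],key=cv2.contourArea); r=cv2.minAreaRect(cv2.convexHull(c)); print("top",r)
bx=cv2.boxPoints(r); W=np.array([plane("wrist",p,.061,s) for p in bx]); print(W[:,:2],W.mean(0)); print([np.linalg.norm(W[i]-W[i-1]) for i in range(4)])
m=((hsv[...,1]>150)&((hsv[...,0]<8)|(hsv[...,0]>172))).astype(np.uint8); m[300:]=0; m[:,400:]=0
M=cv2.moments(m,True); px=(M['m10']/M['m00'],M['m01']/M['m00']); print("red",px,plane("wrist",px,.060,s))
for nm in("pin",): print(plane("wrist",(380,427),.048,s))
cv2.imwrite("pics/z4.png",cv2.resize(im[310:460,300:450],None,fx=4,fy=4,interpolation=cv2.INTER_CUBIC))
E
```

```text
top ((323.5, 212.0), (124.0, 75.0), 90.0)
[[0.4613 0.4512]
 [0.5037 0.4362]
 [0.4792 0.3601]
 [0.4327 0.3765]] [0.4692 0.406  0.061 ]
[np.float64(0.07999214421458634), np.float64(0.04496965631901517), np.float64(0.08000283914408185), np.float64(0.04924626278239804)]
red (323.2634032634033, 239.80652680652682) [0.4635 0.3902 0.06  ]
[0.4531 0.2274 0.048 ]
```

View pics/z4.png

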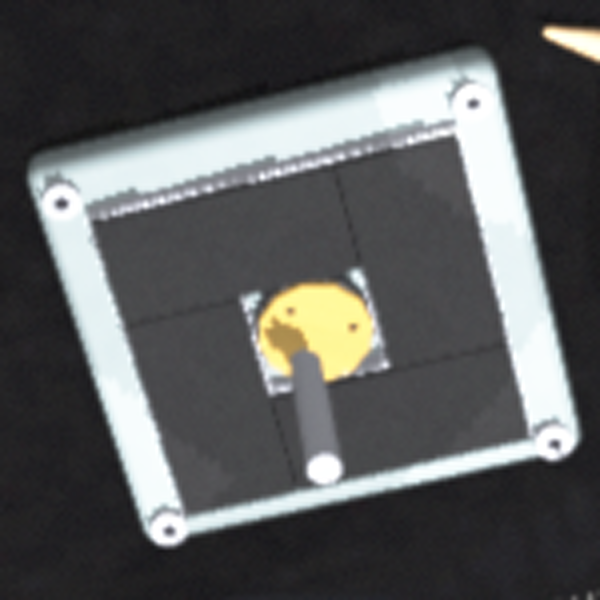

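Emit:
arm_command([
  [1,[0,0.04,0.001],0],
  [1,[0,0.085,0.001],0],
  [1,[0,0.125,0.001],0],
  [1,[0,0.148,0.001],0],
  [1,[0,0.158,0.001],0],
], grip_force=80)

```text
time_s: 2.17
tcp_pos: [0.4644, 0.3936, 0.0383]
ee_rot: [0.407, -0.41, 0.577, -0.577]
contact_force: [0.8, 1.1, 0.6]
width: 1.002
```

Emit:
arm_command([
  [0.6,[0,0,0],0],
  [0.5,[0,0,0],0],
  [0.4,[0,0,0],0],
  [0.4,[0,0,0],0],
  [0.4,[0,0,0],0],
])

```text
time_s: 2.8
tcp_pos: [0.4668, 0.3953, 0.0422]
ee_rot: [0.409, -0.407, 0.577, -0.577]
contact_force: [0.2, -0.2, 6.6]
width: 0.526
```

```bash
python3 - <<'E'
from h import *
s=robot.read_state(); print(s["time_s"],s["tcp_pos"],s["contact_force"],s["torque"],s["width"])
for n in ("wrist","side"): cv2.imwrite(f"pics/{n}2.png",robot.capture(n)[:,:,::-1])
E
```

```text
2.8 [0.46675036 0.39530241 0.04223474] [ 0.18837978 -0.19695083  6.55758077] [0.03859605 0.23259646 0.06385491] 0.5257579060441908
```

View pics/wrist2.png

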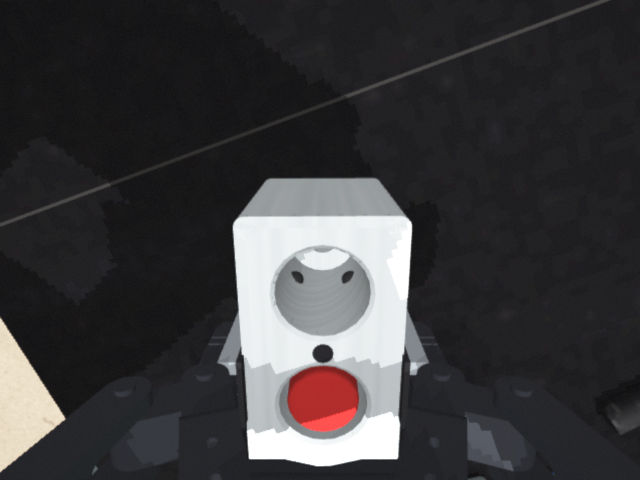

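View pics/side2.png

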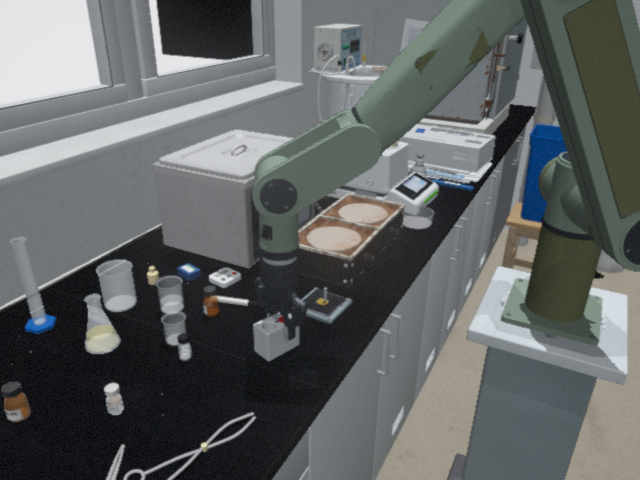

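```bash
python3 - <<'E'
from h import *
np.set_printoptions(precision=4,suppress=True)
s=robot.read_state(); R=q2R(s["ee_rot"])
im=cv2.imread("pics/wrist2.png"); hsv=cv2.cvtColor(im,cv2.COLOR_BGR2HSV)
m=((hsv[...,1]>150)&((hsv[...,0]<8)|(hsv[...,0]>172))).astype(np.uint8)
c=max(cv2.findContours(m,0,2)[0],key=cv2.contourArea); x,y,w,h=cv2.boundingRect(c); print(x,y,w,h)
for px,z in [((x+w/2-.5,y+h/2-.5),.060),((323,400),.061),((322.5,290),.061)]:
    P=plane("wrist",px,z,s); print(P, R.T@(P-s["tcp_pos"]))
# top-face edges: 
for px in [(234,220),(411,220),(248,459),(399,459)]:
    P=plane("wrist",px,.061,s); print(P, R.T@(P-s["tcp_pos"]))
print("pin rel TCP(tool) using hover est", R.T@(np.array([.4531,.2270,.048])-s["tcp_pos"]))
E
```

```text
288 367 71 64
[0.4652 0.3903 0.06  ] [ 0.0052 -0.0178  0.0002]
[0.4653 0.3905 0.061 ] [ 0.0049 -0.0188  0.0002]
[0.477  0.4239 0.061 ] [-0.0305 -0.0187  0.0001]
[0.4621 0.45   0.061 ] [-0.0501 -0.0187 -0.0226]
[0.505  0.4348 0.061 ] [-0.05   -0.0186  0.0229]
[0.436  0.3778 0.061 ] [ 0.0267 -0.0189 -0.0231]
[0.4803 0.362  0.061 ] [ 0.0268 -0.0188  0.0239]
pin rel TCP(tool) using hover est [ 0.1632 -0.0061  0.0432]
```

Emit:
arm_command([
  [0.4,[0,-0.01,0],0],
  [0.4,[0,-0.025,0],0],
  [0.4,[0,-0.045,0],0],
  [0.4,[0,-0.065,0],0],
  [0.4,[0,-0.08,0],0],
])

```text
time_s: 3.52
tcp_pos: [0.4662, 0.3948, 0.1226]
ee_rot: [-0.409, 0.407, -0.577, 0.577]
contact_force: [0.8, -0.9, -4.5]
width: 0.527
```

```bash
python3 - <<'E'
from h import *
s=robot.read_state(); print(s["time_s"],s["tcp_pos"],s["contact_force"],s["torque"],s["width"])
for n in ("wrist","side"): cv2.imwrite(f"pics/{n}3.png",robot.capture(n)[:,:,::-1])
E
```

```text
3.525 [0.46620804 0.39479978 0.12263653] [ 0.82495172 -0.91497287 -4.4813431 ] [-0.0426121   0.00815914 -0.01412007] 0.526635614682447
```

View pics/wrist3.png

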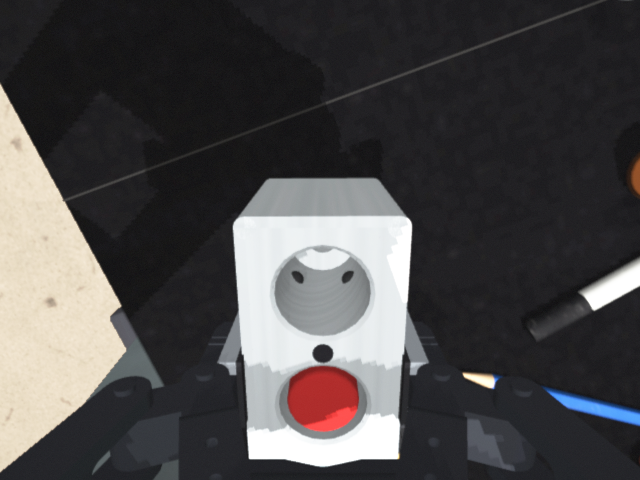

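```bash
python3 - <<'E'
from h import *
im=cv2.imread("pics/side3.png")
cv2.imwrite("pics/z5.png",cv2.resize(im[180:340,240:440],None,fx=4,fy=3.75))
im=cv2.imread("pics/scene1.png")
cv2.imwrite("pics/z6.png",cv2.resize(im[180:400,230:450],None,fx=2.7,fy=2.7))
E
```

```text
(no output)
```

View pics/z5.png

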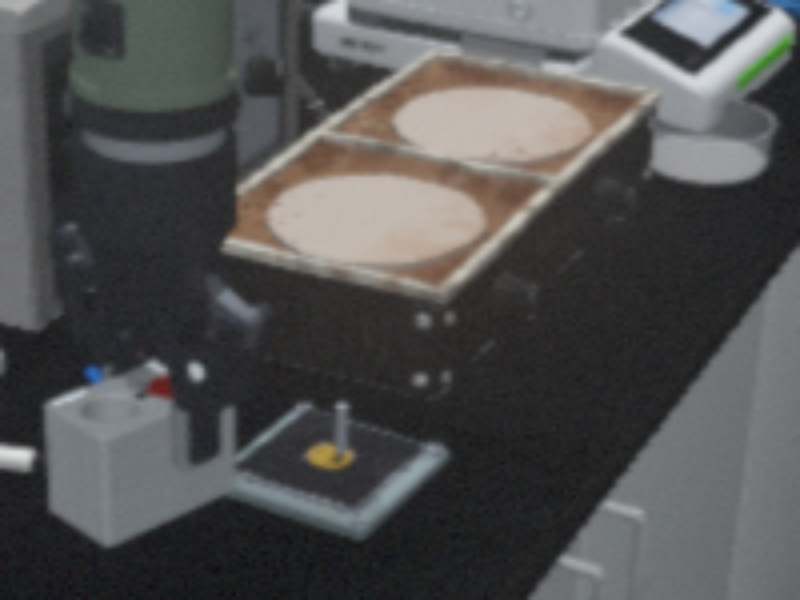

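View pics/z6.png

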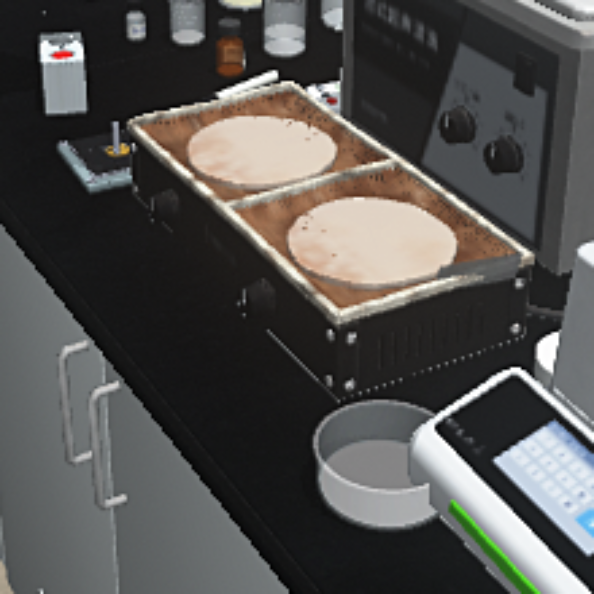

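```bash
python3 - <<'E'
from h import *
np.set_printoptions(precision=4,suppress=True)
f=lambda x,y:(240+x/4-.4,180+y/3.75-.4); g=lambda x,y:(230+x/2.7-.3,180+y/2.7-.3)
print("corner near",tri(ray("side",f(440,298)),ray("scene",g(131,121))))
print("corner far",tri(ray("side",f(657,95)),ray("scene",g(340,320))))
print("corner near +x",plane("side",f(225,245),.10), "far+x",plane("scene",g(530,258),.1))
for z in (.06,.08,.1): print("balance corner near dish",plane("scene",g(412,440),z),plane("scene",g(510,375),z))
print("pin",tri(ray("side",f(342,405)),ray("scene",g(115.5,124))))
E
```

```text
corner near (array([0.4342, 0.145 , 0.0868]), np.float64(0.0036419936535029493))
corner far (array([ 0.4331, -0.2252,  0.0858]), np.float64(0.0004981894538765054))
corner near +x [0.5612 0.1668 0.1   ] far+x [ 0.5904 -0.2419  0.1   ]
balance corner near dish [ 0.4202 -0.3373  0.06  ] [ 0.5222 -0.3106  0.06  ]
balance corner near dish [ 0.4052 -0.3578  0.08  ] [ 0.5038 -0.3319  0.08  ]
balance corner near dish [ 0.3902 -0.3782  0.1   ] [ 0.4855 -0.3532  0.1   ]
pin (array([0.4536, 0.2254, 0.0462]), np.float64(0.0004047338953205938))
```

Emit:
arm_command([
  [0.4,[0.03,0,0.008],0],
  [0.4,[0.07,0,0.019],0],
  [0.4,[0.11,0,0.03],0],
  [0.4,[0.14,0,0.038],0],
  [0.4,[0.157,0,0.043],0],
])

```text
time_s: 4.25
tcp_pos: [0.453, 0.2305, 0.1198]
ee_rot: [0.407, -0.408, 0.578, -0.577]
contact_force: [0.9, 1.3, -6.1]
width: 0.525
```

Emit:
arm_command([
  [0.4,[0,0.006,0],0],
  [0.4,[0,0.012,0],0],
  [0.4,[0,0.018,0],0],
  [0.4,[0,0.021,0],0],
  [0.4,[0,0.021,0],0],
])

```text
time_s: 4.88
tcp_pos: [0.4533, 0.2323, 0.0988]
ee_rot: [0.408, -0.409, 0.577, -0.577]
contact_force: [-1.7, -1.1, -5.2]
width: 0.528
```

```bash
python3 - <<'E'
from h import *
s=robot.read_state(); print(s["time_s"],s["tcp_pos"],s["contact_force"],s["torque"],s["width"]); R=q2R(s["ee_rot"]); print(R)
tg=np.array([.4531,.2270,0]); print("err tool", R.T@(tg-(s["tcp_pos"]+R@[.0057,0,.0003])))
for n in ("scene","side"): cv2.imwrite(f"pics/{n}4.png",robot.capture(n)[:,:,::-1])
a=cv2.imread("pics/side4.png")[240:340,270:370]; b=cv2.imread("pics/scene4.png")[180:280,220:320]
cv2.imwrite("pics/z7.png",np.hstack([cv2.resize(t,None,fx=4,fy=4,interpolation=2) for t in(a,b)]))
E
```

```text
4.875 [0.45333701 0.23230746 0.09878383] [-1.71322817 -1.07911203 -5.20573917] [-0.06224874  0.04561024 -0.01280574] 0.5279662126054796
[[-3.32873159e-01 -9.13093442e-04  9.42971169e-01]
 [-9.42971476e-01 -2.12467519e-04 -3.32873474e-01]
 [ 5.04295330e-04 -9.99999561e-01 -7.90296337e-04]]
err tool [-0.00066614  0.09878513  0.00132129]
```

View pics/z7.png

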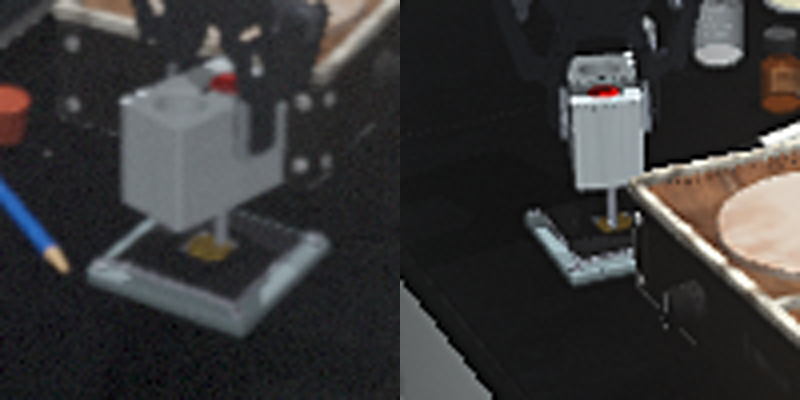

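Emit:
arm_command([
  [0.4,[-0.0005,0.001,0.0013],0],
  [0.4,[-0.0005,0.002,0.0013],0],
  [0.4,[-0.0005,0.003,0.0013],0],
  [0.4,[-0.0005,0.004,0.0013],0],
  [0.4,[-0.0005,0.005,0.0013],0],
])

```text
time_s: 5.6
tcp_pos: [0.4551, 0.232, 0.0942]
ee_rot: [-0.408, 0.408, -0.577, 0.577]
contact_force: [0.8, -0.3, -5.5]
width: 0.526
```

Emit:
arm_command([
  [0.4,[0,0.001,0],0],
  [0.4,[0,0.002,0],0],
  [0.4,[0,0.003,0],0],
  [0.4,[0,0.004,0],0],
  [0.4,[0,0.005,0],0],
])

```text
time_s: 6.22
tcp_pos: [0.4551, 0.2321, 0.0892]
ee_rot: [-0.408, 0.408, -0.577, 0.577]
contact_force: [-0.5, -0.9, -5.1]
width: 0.53
```

Emit:
arm_command([
  [0.4,[0,0.001,0],0],
  [0.4,[0,0.002,0],0],
  [0.4,[0,0.003,0],0],
  [0.4,[0,0.003,0],0],
  [0.4,[0,0.003,0],0],
])

```text
time_s: 6.85
tcp_pos: [0.4551, 0.2321, 0.0863]
ee_rot: [-0.408, 0.408, -0.577, 0.577]
contact_force: [0.2, 0.9, -5.3]
width: 0.527
```

Emit:
arm_command([
  [0.4,[0,0.001,0],0],
  [0.4,[0,0.002,0],0],
  [0.4,[0,0.003,0],0],
  [0.4,[0,0.004,0],0],
  [0.4,[0,0.005,0],0],
])

```text
time_s: 7.48
tcp_pos: [0.4556, 0.2321, 0.0818]
ee_rot: [-0.409, 0.408, -0.577, 0.578]
contact_force: [0.6, -0.2, -1.3]
width: 0.527
```

```bash
python3 - <<'E'
from h import *
s=robot.read_state(); print(s["time_s"],s["tcp_pos"],s["contact_force"],s["torque"],s["width"])
for n in ("scene","wrist"): cv2.imwrite(f"pics/{n}5.png",robot.capture(n)[:,:,::-1])
b=cv2.imread("pics/scene5.png")[180:280,220:320]
cv2.imwrite("pics/z8.png",np.hstack([cv2.resize(b,(480,480),interpolation=2),cv2.imread("pics/wrist5.png")[:,160:480]]))
E
```

```text
7.475 [0.45556156 0.2320655  0.08177784] [ 0.62274215 -0.21545894 -1.31929718] [-0.1870692   0.0731429   0.03781634] 0.5274379201598802
```

View pics/z8.png

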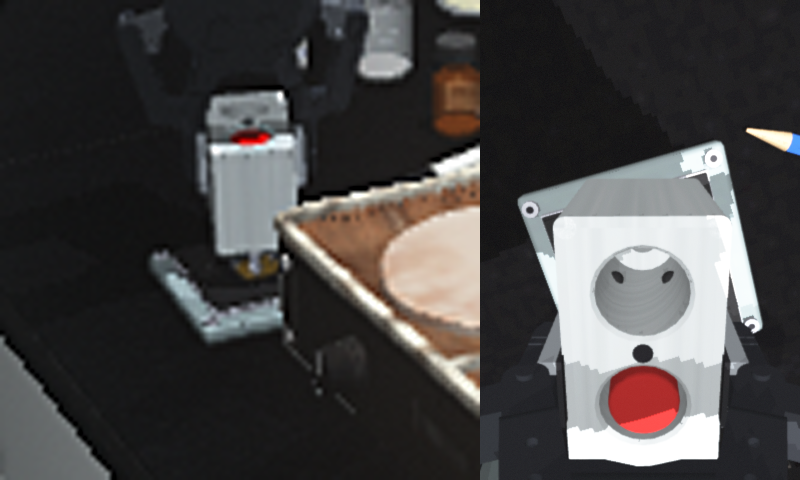

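Emit:
arm_command([
  [0.4,[0,0.0015,0],0],
  [0.4,[0,0.003,0],0],
  [0.4,[0,0.0045,0],0],
  [0.4,[0,0.006,0],0],
  [0.4,[0,0.0075,0],0],
], grip_force=110)

```text
time_s: 8.2
tcp_pos: [0.4552, 0.2321, 0.0738]
ee_rot: [-0.408, 0.408, -0.577, 0.577]
contact_force: [0.3, 0.2, -2.6]
width: 0.523
```

Emit:
arm_command([
  [0.4,[0,0.0015,0],0],
  [0.4,[0,0.003,0],0],
  [0.4,[0,0.0045,0],0],
  [0.4,[0,0.006,0],0],
  [0.4,[0,0.0075,0],0],
])

```text
time_s: 8.82
tcp_pos: [0.455, 0.2321, 0.0661]
ee_rot: [0.408, -0.408, 0.577, -0.577]
contact_force: [0.0, -0.2, 0.3]
width: 0.525
```

```bash
python3 - <<'E'
from h import *
s=robot.read_state(); print(s["time_s"],s["tcp_pos"],s["contact_force"],s["torque"],s["width"])
for n in ("scene","wrist"): cv2.imwrite(f"pics/{n}6.png",robot.capture(n)[:,:,::-1])
b=cv2.imread("pics/scene6.png")[180:280,220:320]
cv2.imwrite("pics/z9.png",np.hstack([cv2.resize(b,(480,480),interpolation=2),cv2.imread("pics/wrist6.png")[:,160:480]]))
E
```

```text
8.825 [0.45503574 0.23206427 0.06606717] [ 0.01777213 -0.18561024  0.28603039] [-0.12216274  0.0603327   0.00737211] 0.5248350316278355
```

View pics/z9.png

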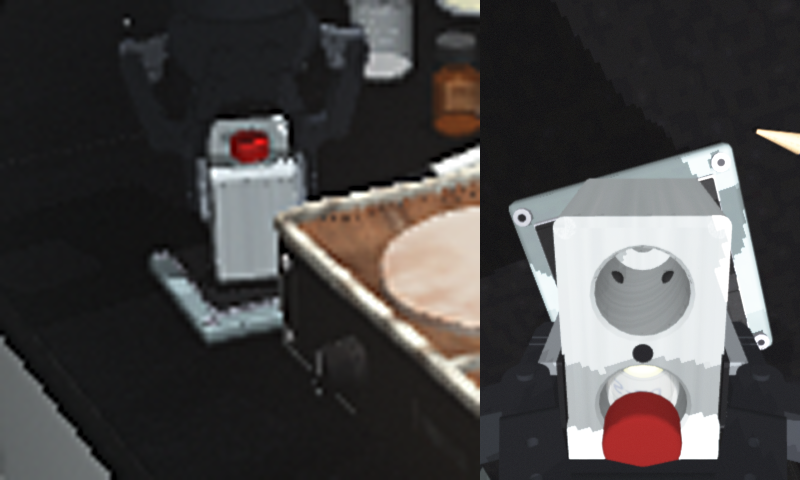

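The red cap now stands clear above the block, at wrist (643,430) in the composite and scene crop (249,147), and the block hasn't slipped. I'll press on the last ~8 mm slowly until it seats.

Emit:
arm_command([
  [0.4,[0,0.0012,0],0],
  [0.4,[0,0.0025,0],0],
  [0.4,[0,0.0037,0],0],
  [0.4,[0,0.005,0],0],
  [0.4,[0,0.006,0],0],
])

```text
time_s: 9.55
tcp_pos: [0.4548, 0.232, 0.0599]
ee_rot: [0.408, -0.408, 0.577, -0.577]
contact_force: [-0.8, 0.4, -5.6]
width: 0.525
```

Emit:
arm_command([
  [0.4,[0,0.001,0],0],
  [0.4,[0,0.002,0],0],
  [0.4,[0,0.003,0],0],
  [0.4,[0,0.003,0],0],
  [0.4,[0,0.003,0],0],
])

```text
time_s: 10.18
tcp_pos: [0.455, 0.232, 0.0583]
ee_rot: [-0.408, 0.408, -0.577, 0.577]
contact_force: [-4.4, -3.0, 4.5]
width: 0.527
```

Emit:
arm_command([
  [0.6,[0,0,0],0],
  [0.8,[0,0,0],0],
  [1,[0,0,0],0],
  [1,[0,0,0],0],
  [1,[0,0,0],0],
])

```text
time_s: 10.8
tcp_pos: [0.4551, 0.232, 0.0572]
ee_rot: [0.408, -0.408, 0.577, -0.577]
contact_force: [0.1, 0.2, -0.3]
width: 1.001
```

Emit:
arm_command([
  [1,[0,-0.015,0],0],
  [1,[0,-0.04,0],0],
  [1,[0,-0.08,0],0],
  [1,[0,-0.12,0],0],
  [1,[0,-0.13,0],0],
])

```text
time_s: 11.42
tcp_pos: [0.4574, 0.2328, 0.1917]
ee_rot: [-0.411, 0.406, -0.576, 0.578]
contact_force: [-0.0, 0.3, 0.3]
width: 1.0
```

```bash
python3 - <<'E'
from h import *
s=robot.read_state(); print(s["time_s"],s["tcp_pos"],s["contact_force"],s["torque"],s["width"])
for n in ("scene","side","wrist"): cv2.imwrite(f"pics/{n}7.png",robot.capture(n)[:,:,::-1])
a=cv2.imread("pics/side7.png")[240:340,270:370]; b=cv2.imread("pics/scene7.png")[180:280,220:320]
cv2.imwrite("pics/z10.png",np.hstack([cv2.resize(t,None,fx=4,fy=4,interpolation=2) for t in(a,b)]))
E
```

```text
11.425 [0.45737482 0.23281819 0.19165278] [-0.03013236  0.26000699  0.33056488] [0.02605758 0.02856094 0.03796672] 1.0004446981641577
```

View pics/z10.png

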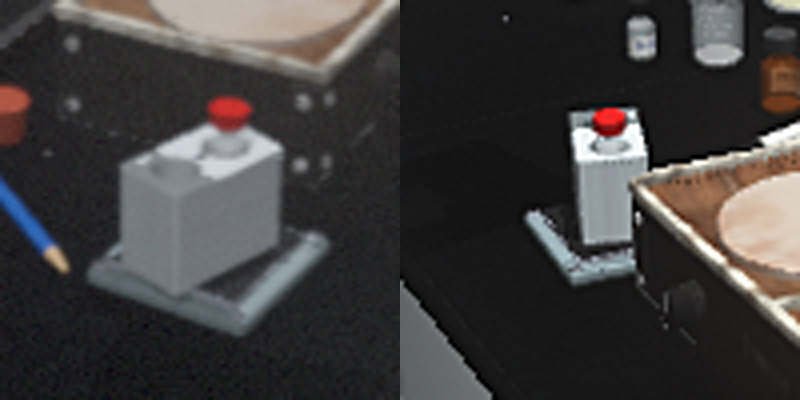

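View pics/wrist7.png

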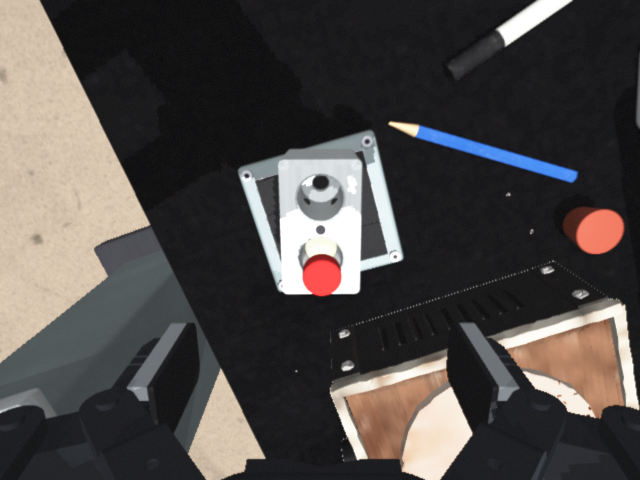

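```bash
python3 - <<'E'
from h import *
np.set_printoptions(precision=4,suppress=True)
s=robot.read_state(); R=q2R(s["ee_rot"])
# predicted well
im=cv2.imread("pics/wrist7.png"); hsv=cv2.cvtColor(im,cv2.COLOR_BGR2HSV)
m=((hsv[...,1]>150)&((hsv[...,0]<8)|(hsv[...,0]>172))&(hsv[...,2]>200)).astype(np.uint8); m[330:]=0;m[:,400:]=0
c=max(cv2.findContours(m,0,2)[0],key=cv2.contourArea); x,y,w,h=cv2.boundingRect(c); print(x,y,w,h)
P=plane("wrist",(x+w/2-.5,y+h/2-.5),.100,s); print(P,R.T@(P-s["tcp_pos"]))
W=[plane("wrist",p,.077,s) for p in [(279,160),(362,160),(281,293),(360,293)]]; W=np.array(W)
c=W.mean(0); ax=(W[0]+W[1]-W[2]-W[3]);ax/=np.linalg.norm(ax); print("blk",c,ax,"well",c-.018*ax, [np.linalg.norm(W[0]-W[1]),np.linalg.norm(W[0]-W[2]),np.linalg.norm(W[2]-W[3])])
print("pin",.4531,.2270)
for n in("side","scene"): 
  hh=cv2.cvtColor(cv2.imread(f"pics/{n}7.png"),cv2.COLOR_BGR2HSV)
print(R)
E
```

```text
303 260 38 36
[0.4514 0.2231 0.1   ] [ 0.0096  0.0874 -0.0004]
blk [0.4575 0.242  0.077 ] [0.3354 0.9421 0.    ] well [0.4515 0.2251 0.077 ] [np.float64(0.04504757557846979), np.float64(0.07876648879988953), np.float64(0.04730474697851258)]
pin 0.4531 0.227
[[-0.3334  0.0005  0.9428]
 [-0.9428  0.0002 -0.3334]
 [-0.0003 -1.      0.0004]]
```

```bash
python3 - <<'E'
from h import *
np.set_printoptions(precision=4,suppress=True)
s=robot.read_state(); R=q2R(s["ee_rot"]); print(s["tcp_pos"],s["time_s"])
im=robot.capture("wrist")[:,:,::-1]; hsv=cv2.cvtColor(im,cv2.COLOR_BGR2HSV)
m=((hsv[...,1]>150)&((hsv[...,0]<8)|(hsv[...,0]>172))&(hsv[...,2]>200)).astype(np.uint8); m[330:]=0;m[:,400:]=0
c=max(cv2.findContours(m,0,2)[0],key=cv2.contourArea); x,y,w,h=cv2.boundingRect(c); print(x,y,w,h)
P=plane("wrist",(x+w/2-.5,y+h/2-.5),.100,s); print(P,R.T@(P-s["tcp_pos"]))
E
```

```text
[0.455  0.232  0.1874] 11.575
305 260 38 36
[0.4524 0.2227 0.1   ] [0.0096 0.0874 0.0007]
```

Emit:
arm_command([
  [0.5,[0.008,0,0.0006],0],
  [0.45,[0.008,0.02,0.0006],0],
  [0.45,[0.008,0.045,0.0006],0],
  [0.45,[0.008,0.06,0.0006],0],
  [0.45,[0.008,0.07,0.0006],0],
], grip_force=30)

```text
time_s: 12.25
tcp_pos: [0.4522, 0.2238, 0.1157]
ee_rot: [0.407, -0.409, 0.578, -0.577]
contact_force: [0.4, 0.5, 0.9]
width: 0.45
```

Emit:
arm_command([
  [0.45,[0,0.006,0],0],
  [0.45,[0,0.011,0],0],
  [0.45,[0,0.015,0],0],
  [0.45,[0,0.017,0],0],
  [0.45,[0,0.017,0],0],
])

```text
time_s: 12.88
tcp_pos: [0.453, 0.2243, 0.1003]
ee_rot: [-0.408, 0.408, -0.577, 0.577]
contact_force: [-1.2, 0.2, 0.1]
width: 0.448
```

```bash
python3 - <<'E'
from h import *
s=robot.read_state(); print(s["time_s"],s["tcp_pos"],s["contact_force"],s["torque"],s["width"])
for n in ("wrist","scene","side"): cv2.imwrite(f"pics/{n}8.png",robot.capture(n)[:,:,::-1])
a=cv2.imread("pics/side8.png")[220:320,270:370]; b=cv2.imread("pics/scene8.png")[160:260,220:320]
cv2.imwrite("pics/z11.png",np.hstack([cv2.resize(t,None,fx=4,fy=4,interpolation=2) for t in(a,b)]))
E
```

```text
12.875 [0.45301547 0.22434527 0.10033866] [-1.24121608  0.18945637  0.10994157] [-0.01139444 -0.00017609  0.00429759] 0.44767808782084756
```

View pics/z11.png

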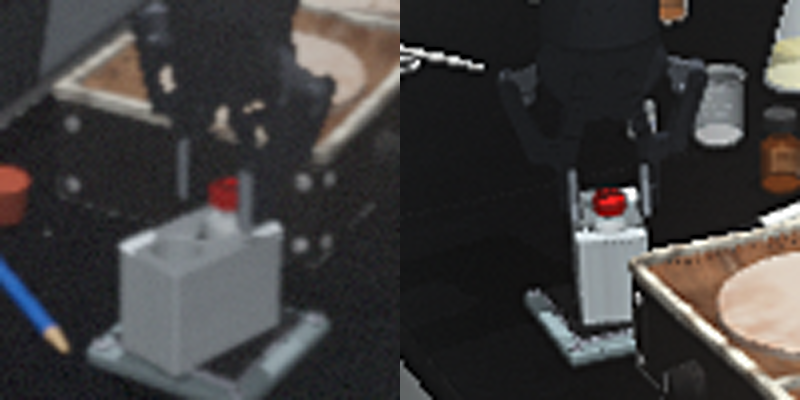

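View pics/wrist8.png

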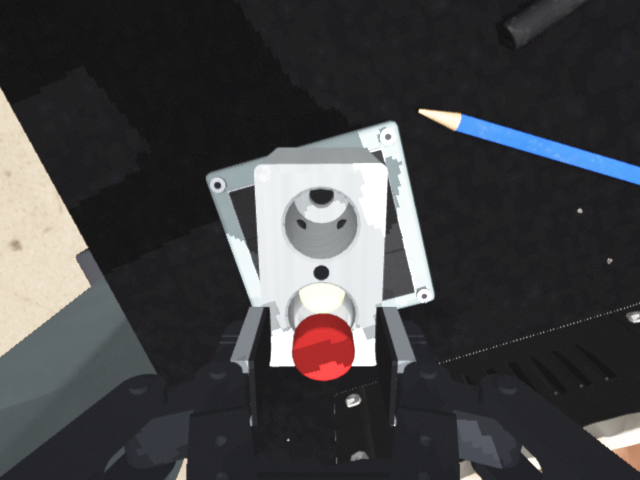

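Emit:
arm_command([
  [0.35,[0,-0.001,0],0],
  [0.2,[0,-0.001,0],0],
  [0.1,[0,-0.001,0],0],
  [0.1,[0,-0.001,0],0],
  [0.1,[0,-0.001,0],0],
], grip_force=30)

```text
time_s: 13.65
tcp_pos: [0.4532, 0.2244, 0.1016]
ee_rot: [-0.408, 0.408, -0.577, 0.577]
contact_force: [-1.1, 0.4, 3.1]
width: 0.253
```

Emit:
arm_command([
  [0.1,[0,0,0],0],
  [0.1,[0,-0.002,0],0],
  [0.1,[0,-0.005,0],0],
  [0.1,[0,-0.008,0],0],
  [0.1,[0,-0.01,0],0],
])

```text
time_s: 14.28
tcp_pos: [0.453, 0.2242, 0.1114]
ee_rot: [-0.408, 0.408, -0.577, 0.577]
contact_force: [1.0, -0.1, -0.0]
width: 0.258
```

```bash
python3 - <<'E'
from h import *
s=robot.read_state(); print(s["time_s"],s["tcp_pos"],s["contact_force"],s["torque"],s["width"])
for n in ("wrist","scene","side"): cv2.imwrite(f"pics/{n}9.png",robot.capture(n)[:,:,::-1])
a=cv2.imread("pics/side9.png")[220:320,270:370]; b=cv2.imread("pics/scene9.png")[160:260,220:320]
cv2.imwrite("pics/z12.png",np.hstack([cv2.resize(t,None,fx=4,fy=4,interpolation=2) for t in(a,b)]))
E
```

```text
14.275 [0.45296553 0.22424653 0.11144563] [ 0.98591214 -0.07451346 -0.02238719] [ 0.04085222 -0.02214537 -0.00610242] 0.25794287558823403
```

View pics/z12.png

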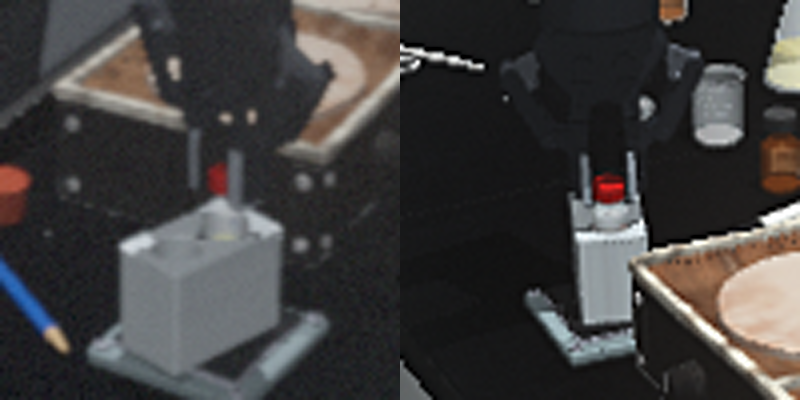

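View pics/wrist9.png

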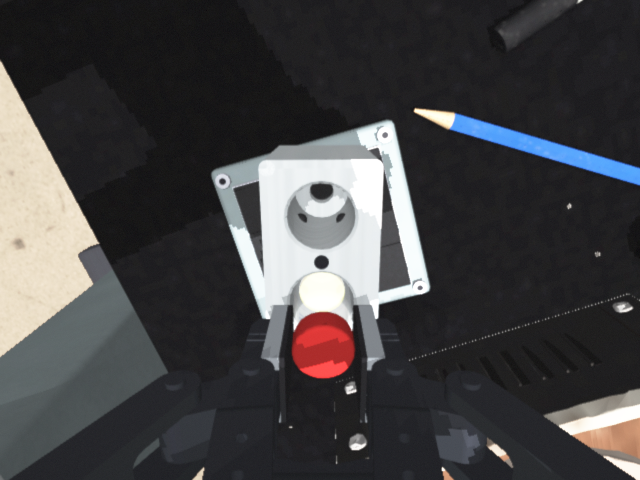

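Emit:
arm_command([
  [0.1,[0,-0.012,0],0],
  [0.1,[0,-0.03,0],0],
  [0.1,[0,-0.06,0],0],
  [0.1,[0,-0.09,0],0],
  [0.1,[0,-0.11,0],0],
])

```text
time_s: 15.05
tcp_pos: [0.4537, 0.2245, 0.2239]
ee_rot: [-0.409, 0.407, -0.577, 0.578]
contact_force: [0.6, 0.7, 0.3]
width: 0.257
```

Emit:
arm_command([
  [0.1,[0,-0.01,0],0],
  [0.1,[0,-0.015,0],0],
  [0.1,[0,-0.02,0],0],
  [0.1,[0,-0.02,0],0],
  [0.1,[0,-0.02,0],0],
])

```text
time_s: 15.68
tcp_pos: [0.4526, 0.2242, 0.2406]
ee_rot: [0.408, -0.409, 0.578, -0.577]
contact_force: [0.2, 0.7, -0.2]
width: 0.26
```

```bash
python3 - <<'E'
from h import *
s=robot.read_state(); print(s["time_s"],s["tcp_pos"],s["contact_force"],s["torque"],s["width"])
for n in ("wrist","scene","side"): cv2.imwrite(f"pics/{n}10.png",robot.capture(n)[:,:,::-1])
a=cv2.imread("pics/side10.png")[150:310,270:400]; b=cv2.imread("pics/scene10.png")[100:260,220:350]
cv2.imwrite("pics/z13.png",np.hstack([cv2.resize(t,None,fx=3,fy=3,interpolation=2) for t in(a,b)]))
E
```

```text
15.675 [0.45259651 0.22417906 0.24058465] [ 0.16241761  0.67944671 -0.24302477] [-0.01729057  0.02320507 -0.03550311] 0.2596490515429973
```

View pics/z13.png

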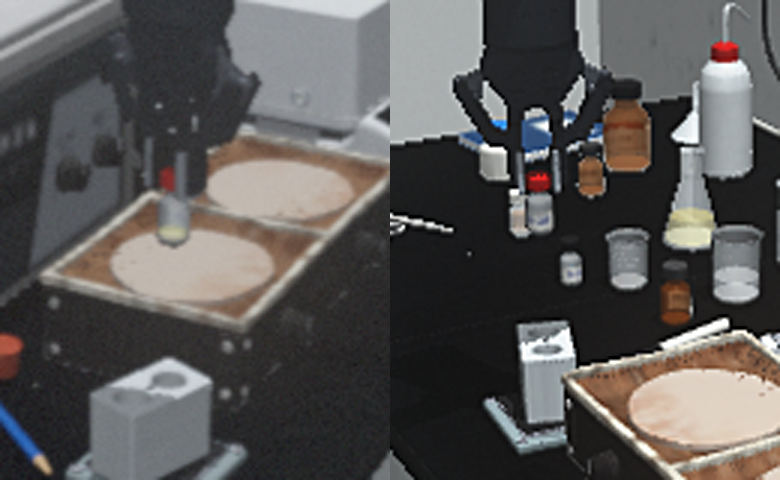

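View pics/wrist10.png

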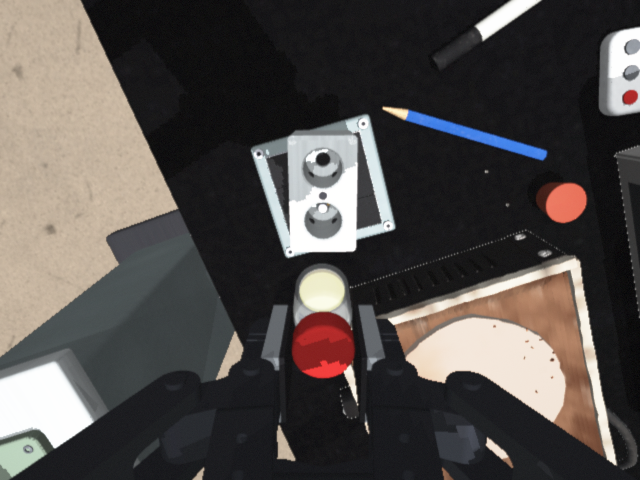

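Emit:
arm_command([
  [0.1,[0.03,0,0.008],-0.05],
  [0.1,[0.08,0,0.021],-0.12],
  [0.1,[0.135,0,0.036],-0.19],
  [0.1,[0.19,0,0.051],-0.26],
  [0.1,[0.245,0,0.065],-0.34],
])

```text
time_s: 16.45
tcp_pos: [0.4322, -0.03, 0.2414]
ee_rot: [0.501, -0.501, 0.499, -0.499]
contact_force: [1.0, -1.1, 0.2]
width: 0.259
```

```bash
python3 - <<'E'
from h import *
s=robot.read_state(); R=q2R(s["ee_rot"]); print(s["tcp_pos"],s["joint_pos"],s["joint_vel"],s["width"]);print(R)
print(R.T@(np.array([.415,-.25,.24])-s["tcp_pos"]))
E
```

```text
[ 0.4322387  -0.02999896  0.24138736] [-2.69592818e-01 -9.92407035e-02  1.87768153e+00  2.26985644e-05
  1.36239144e+00 -2.72556489e-01] [-1.06054754e+00 -8.76297615e-02  7.71790292e-02  6.71040999e-04
  4.89580684e-03 -1.68053762e+00] 0.25853800099494406
[[ 2.95891092e-03  7.38835000e-04  9.99995349e-01]
 [-9.99995606e-01 -1.81115130e-04  2.95904549e-03]
 [ 1.83300534e-04 -9.99999711e-01  7.38295850e-04]]
[ 0.21994881  0.00141447 -0.01789064]
```

Emit:
arm_command([
  [0.1,[0.045,0,-0.004],0],
  [0.1,[0.1,0,-0.008],0],
  [0.1,[0.15,0,-0.013],0],
  [0.1,[0.195,0,-0.017],0],
  [0.1,[0.22,0,-0.018],0],
])

```text
time_s: 17.08
tcp_pos: [0.414, -0.2506, 0.2412]
ee_rot: [-0.499, 0.499, -0.501, 0.501]
contact_force: [-0.1, 0.5, 0.8]
width: 0.254
```

Emit:
arm_command([
  [0.1,[0,0,0],0],
  [0.1,[0,0,0],0],
  [0.1,[0,0,0],0],
  [0.1,[0,0,0],0],
  [0.1,[0,0,0],0],
])

```text
time_s: 17.7
tcp_pos: [0.4147, -0.2478, 0.2414]
ee_rot: [0.5, -0.5, 0.5, -0.5]
contact_force: [-0.6, 0.5, -1.0]
width: 0.253
```

```bash
python3 - <<'E'
from h import *
s=robot.read_state(); R=q2R(s["ee_rot"]); print(s["time_s"],s["tcp_pos"],s["joint_pos"],s["width"]);print(R)
for n in ("wrist","scene","side"): cv2.imwrite(f"pics/{n}11.png",robot.capture(n)[:,:,::-1])
E
```

```text
17.7 [ 0.41470289 -0.24782707  0.24138647] [-7.18068911e-01  1.48350706e-02  1.76827405e+00  4.49120207e-05
  1.35830344e+00 -7.19003272e-01] 0.2529157093425071
[[ 9.24885556e-04  1.64505560e-04  9.99999559e-01]
 [-9.99999569e-01 -8.54248478e-05  9.24899618e-04]
 [ 8.55769613e-05 -9.99999983e-01  1.64426481e-04]]
```

View pics/wrist11.png

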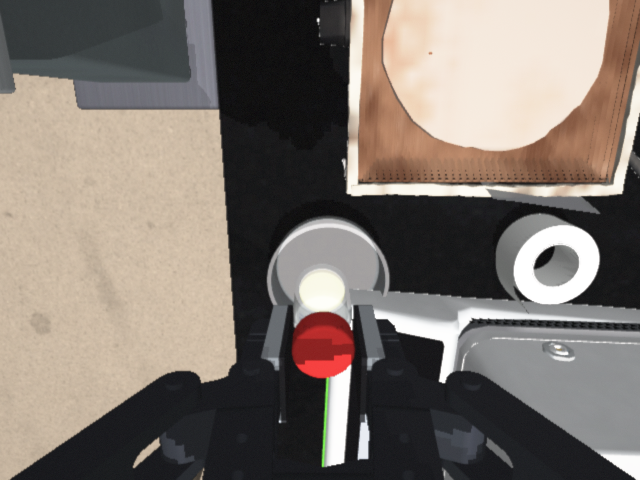

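View pics/scene11.png

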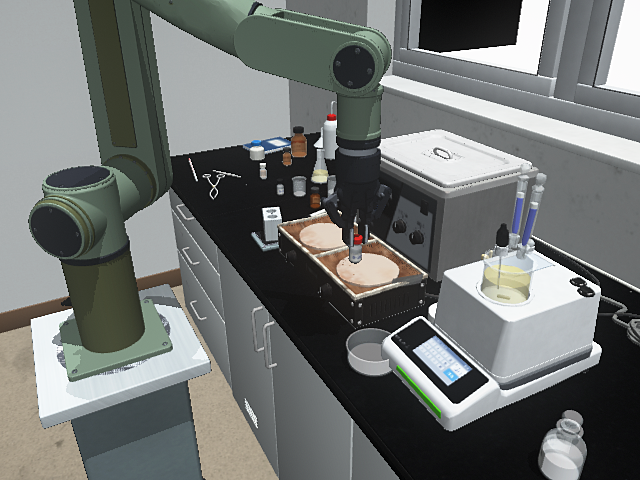

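```bash
python3 - <<'E'
from h import *
np.set_printoptions(precision=4,suppress=True)
s=robot.read_state()
im=cv2.imread("pics/wrist11.png")
cv2.imwrite("pics/z14.png",cv2.resize(im[200:320,250:410],None,fx=5,fy=5,interpolation=2))
for r in (217,222,228):
  for z in (0,.039): print(r,z,plane("wrist",(328,r),z,s))
print("L",plane("wrist",(268,278),.039,s),"R",plane("wrist",(390,282),.039,s))
print("paneledge", [plane("wrist",(400,292),z,s) for z in(.04,.06,.08)])
E
```

```text
217 0 [ 0.4196 -0.2641 -0.    ]
217 0.039 [ 0.419  -0.2541  0.039 ]
222 0 [ 0.4196 -0.2686  0.    ]
222 0.039 [ 0.4191 -0.2581  0.039 ]
228 0 [ 0.4196 -0.2741  0.    ]
228 0.039 [ 0.4191 -0.263   0.039 ]
L [ 0.3699 -0.3057  0.039 ] R [ 0.4704 -0.3093  0.039 ]
paneledge [array([ 0.4789, -0.3179,  0.04  ]), array([ 0.475 , -0.3088,  0.06  ]), array([ 0.4711, -0.2998,  0.08  ])]
```

View pics/z14.png

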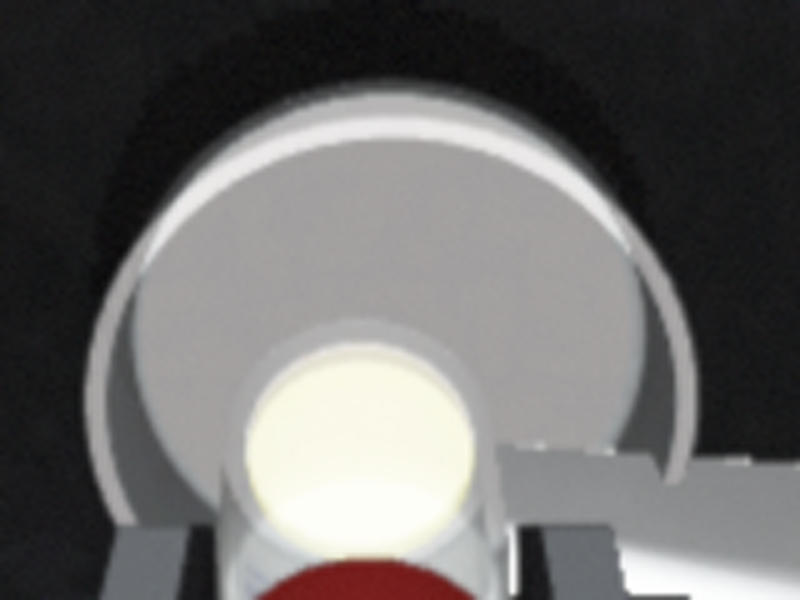

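```bash
python3 - <<'E'
from h import *
np.set_printoptions(precision=4,suppress=True)
s=robot.read_state()
o,d1=ray("wrist",(350,289),s); _,d2=ray("wrist",(410,292.4),s); n=np.cross(d1,d2)
for px in [(382,343),(385,337),(395,335),(421,320),(390,364),(383,352)]:
    o2,d=ray("scene",px); t=((o-o2)@n)/(d@n); print(px,o2+d*t)
im=cv2.imread("pics/scene11.png"); cv2.imwrite("pics/z15.png",cv2.resize(im[310:420,330:490],None,fx=5,fy=5,interpolation=2))
im=cv2.imread("pics/side11.png"); cv2.imwrite("pics/z16.png",cv2.resize(im[150:250,350:480],None,fx=6,fy=6,interpolation=2))
E
```

```text
(382, 343) [ 0.4354 -0.3157  0.0384]
(385, 337) [ 0.4439 -0.3125  0.0469]
(395, 335) [ 0.4652 -0.3147  0.045 ]
(421, 320) [ 0.5262 -0.3132  0.057 ]
(390, 364) [ 0.4432 -0.3337 -0.0014]
(383, 352) [ 0.4339 -0.3225  0.0227]
```

View pics/z15.png

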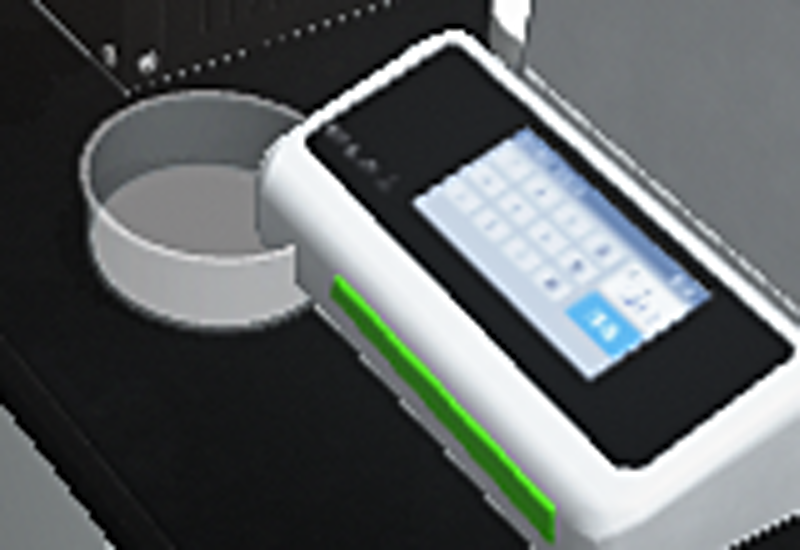

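View pics/z16.png

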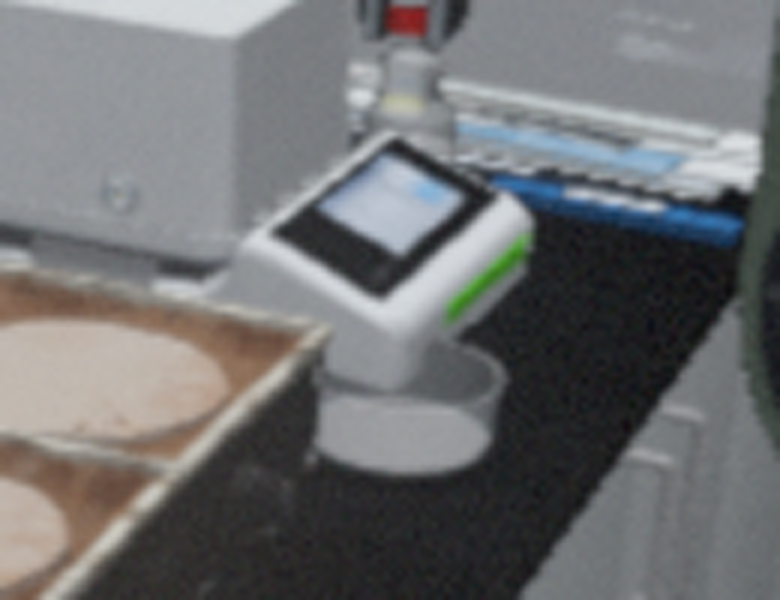

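Emit:
arm_command([
  [0.1,[0.018,0.01,0.001],0],
  [0.1,[0.036,0.03,0.0025],0],
  [0.1,[0.036,0.065,0.0025],0],
  [0.1,[0.036,0.1,0.0025],0],
  [0.1,[0.036,0.12,0.0025],0],
])

```text
time_s: 18.48
tcp_pos: [0.4157, -0.2845, 0.1183]
ee_rot: [0.5, -0.5, 0.501, -0.499]
contact_force: [-0.5, 0.1, -0.1]
width: 0.257
```

Emit:
arm_command([
  [0.1,[0,0.008,0],0],
  [0.1,[0,0.016,0],0],
  [0.1,[0,0.024,0],0],
  [0.1,[0,0.03,0],0],
  [0.1,[0,0.03,0],0],
])

```text
time_s: 19.1
tcp_pos: [0.4169, -0.2842, 0.091]
ee_rot: [0.5, -0.5, 0.5, -0.5]
contact_force: [-0.2, 0.0, -1.0]
width: 0.255
```

```bash
python3 - <<'E'
from h import *
s=robot.read_state(); R=q2R(s["ee_rot"]); print(s["time_s"],s["tcp_pos"],s["contact_force"],s["width"])
for n in ("wrist","scene","side"): cv2.imwrite(f"pics/{n}12.png",robot.capture(n)[:,:,::-1])
a=cv2.imread("pics/side12.png")[130:250,370:470]; b=cv2.imread("pics/scene12.png")[270:390,320:420]
cv2.imwrite("pics/z17.png",np.hstack([cv2.resize(t,None,fx=4,fy=4,interpolation=2) for t in(a,b)]))
E
```

```text
19.1 [ 0.4169114  -0.2841983   0.09104875] [-0.2458315   0.04762448 -0.95249974] 0.2545439030130034
```

View pics/z17.png

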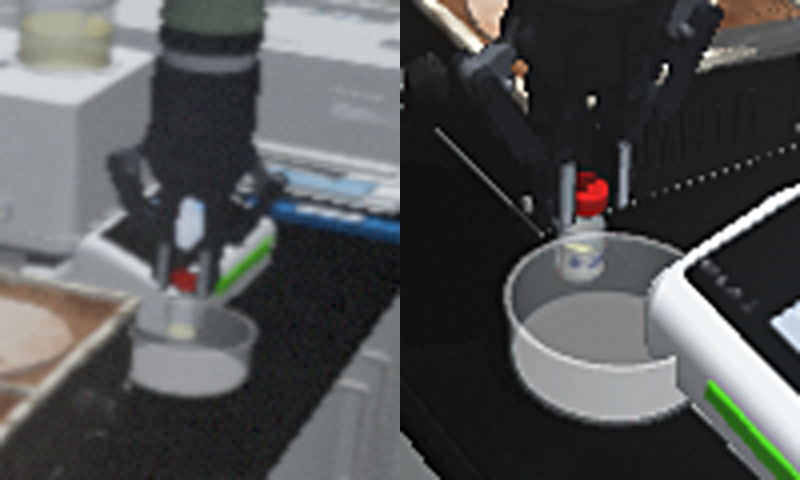

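View pics/wrist12.png

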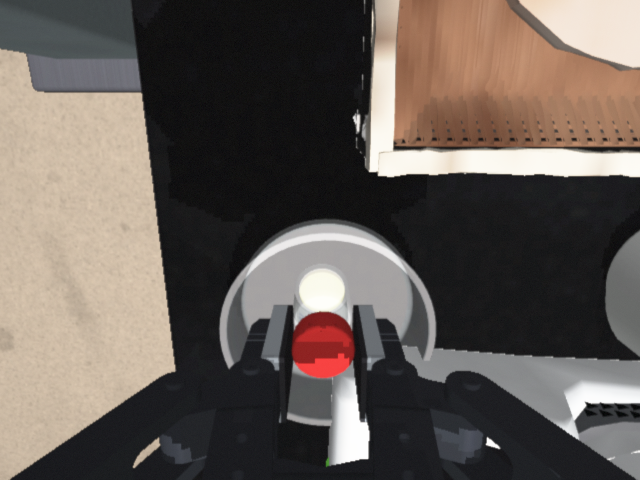

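```bash
python3 - <<'E'
from h import *
np.set_printoptions(precision=4,suppress=True)
s=robot.read_state()
for px,z in [((328,221),.039),((328,227),.039),((220,322),.039),((436,322),.039),((322,290),.0374),((322,266),.0374),((435,345),.05)]: print(px,plane("wrist",px,z,s))
E
```

```text
(328, 221) [ 0.4198 -0.2539  0.039 ]
(328, 227) [ 0.4198 -0.2565  0.039 ]
(220, 322) [ 0.37   -0.3022  0.039 ]
(436, 322) [ 0.47   -0.3023  0.039 ]
(322, 290) [ 0.4172 -0.2868  0.0374]
(322, 266) [ 0.4172 -0.2751  0.0374]
(435, 345) [ 0.4672 -0.3077  0.05  ]
```

Emit:
arm_command([
  [0.1,[0,0.008,0],0],
  [0.1,[0,0.016,0],0],
  [0.1,[0,0.022,0],0],
  [0.1,[0,0.027,0],0],
  [0.1,[0,0.03,0],0],
])

```text
time_s: 19.88
tcp_pos: [0.4169, -0.2842, 0.0608]
ee_rot: [0.5, -0.5, 0.5, -0.5]
contact_force: [-0.6, -0.2, 0.3]
width: 0.251
```

Emit:
arm_command([
  [0.1,[0,0.001,0],0],
  [0.1,[0,0.002,0],0],
  [0.1,[0,0.003,0],0],
  [0.1,[0,0.003,0],0],
  [0.1,[0,0.003,0],0],
])

```text
time_s: 20.5
tcp_pos: [0.4171, -0.2844, 0.0584]
ee_rot: [-0.5, 0.5, -0.5, 0.5]
contact_force: [-0.0, -0.3, -0.1]
width: 0.255
```

Emit:
arm_command([
  [0.1,[0,0.0005,0],0],
  [0.1,[0,0.001,0],0],
  [0.1,[0,0.0015,0],0],
  [0.1,[0,0.0015,0],0],
  [0.1,[0,0.0015,0],0],
])

```text
time_s: 21.12
tcp_pos: [0.4173, -0.2846, 0.0577]
ee_rot: [-0.5, 0.5, -0.5, 0.5]
contact_force: [-1.5, 0.8, 6.0]
width: 0.259
```

Emit:
arm_command([
  [0.1,[0,-0.0007,0],0],
  [0.26,[0,-0.0007,0],0],
  [0.3,[0,-0.0007,0],0],
  [0.33,[0,-0.0007,0],0],
  [0.36,[0,-0.0007,0],0],
], grip_force=20)

```text
time_s: 21.75
tcp_pos: [0.4169, -0.2842, 0.0572]
ee_rot: [0.5, -0.5, 0.5, -0.5]
contact_force: [-0.6, 0.2, -0.5]
width: 0.359
```

```bash
python3 - <<'E'
from h import *
s=robot.read_state(); print(s["time_s"],s["tcp_pos"],s["contact_force"],s["width"])
for n in ("wrist","scene","side"): cv2.imwrite(f"pics/{n}13.png",robot.capture(n)[:,:,::-1])
a=cv2.imread("pics/side13.png")[130:250,370:470]; b=cv2.imread("pics/scene13.png")[270:390,320:420]
w=cv2.resize(cv2.imread("pics/wrist13.png")[180:480,190:490],(400,400))
cv2.imwrite("pics/z18.png",np.hstack([cv2.resize(b,(400,480),interpolation=2),np.vstack([w,w[:80]*0])]))
E
```

```text
21.75 [ 0.41688332 -0.28424127  0.05721546] [-0.57465389  0.18846524 -0.47082221] 0.3585103637114911
```

View pics/z18.png

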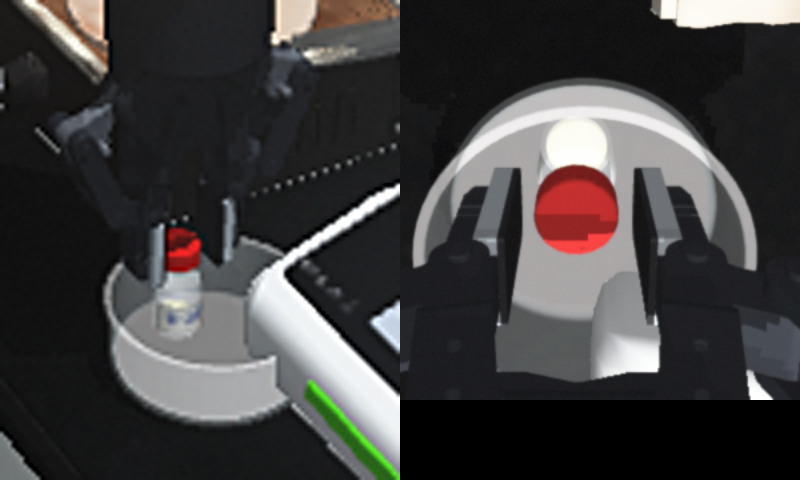

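The vial stands free between the open fingers, upright in the dish. I'll rise straight up.

Emit:
arm_command([
  [0.36,[0,-0.006,0],0],
  [0.36,[0,-0.018,0],0],
  [0.36,[0,-0.04,0],0],
  [0.36,[0,-0.075,0],0],
  [0.36,[0,-0.11,0],0],
])

```text
time_s: 22.52
tcp_pos: [0.4171, -0.2844, 0.1694]
ee_rot: [-0.5, 0.5, -0.5, 0.5]
contact_force: [0.2, -0.2, 0.9]
width: 0.358
```

Emit:
arm_command([
  [0.36,[-0.02,-0.04,0],0],
  [0.36,[-0.05,-0.08,-0.02],0],
  [0.36,[-0.08,-0.1,-0.03],0],
  [0.36,[-0.08,-0.1,-0.03],0],
  [0.36,[-0.08,-0.1,-0.03],0],
])

```text
time_s: 23.15
tcp_pos: [0.3871, -0.2046, 0.2677]
ee_rot: [-0.5, 0.5, -0.5, 0.5]
contact_force: [0.2, 0.1, -0.2]
width: 0.362
```

```bash
python3 - <<'E'
from h import *
s=robot.read_state(); print(s["time_s"],s["tcp_pos"],s["contact_force"],s["width"])
for n in ("wrist","scene","side"): cv2.imwrite(f"pics/{n}14.png",robot.capture(n)[:,:,::-1])
a=cv2.imread("pics/side14.png")[170:250,370:470]; b=cv2.imread("pics/scene14.png")[310:390,320:420]
c=cv2.imread("pics/side14.png")[260:340,270:370]; d=cv2.imread("pics/scene14.png")[190:270,230:330]
f=lambda t:cv2.resize(t,(375,300),interpolation=2)
cv2.imwrite("pics/z19.png",np.vstack([np.hstack([f(a),f(b)]),np.hstack([f(c),f(d)])]))
E
```

```text
23.15 [ 0.38707609 -0.20459561  0.26772207] [ 0.24548181  0.09809369 -0.15805545] 0.36166711548489383
```

View pics/z19.png

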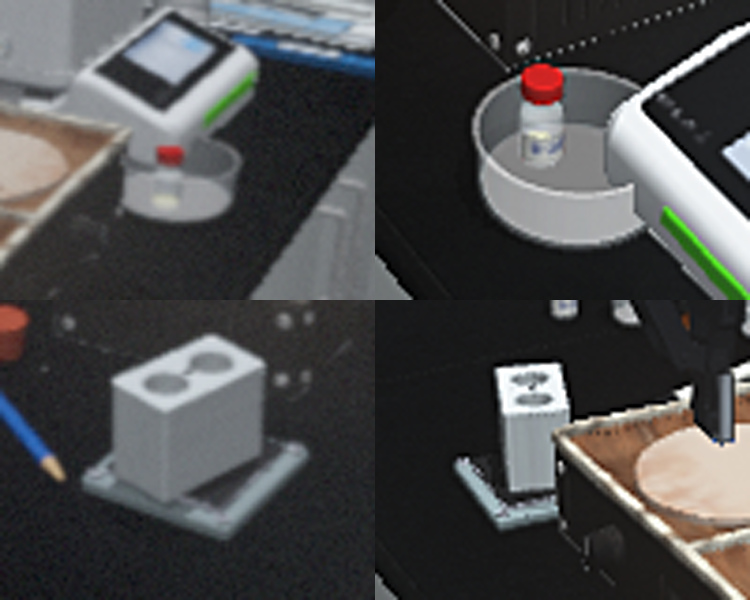

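View pics/side14.png

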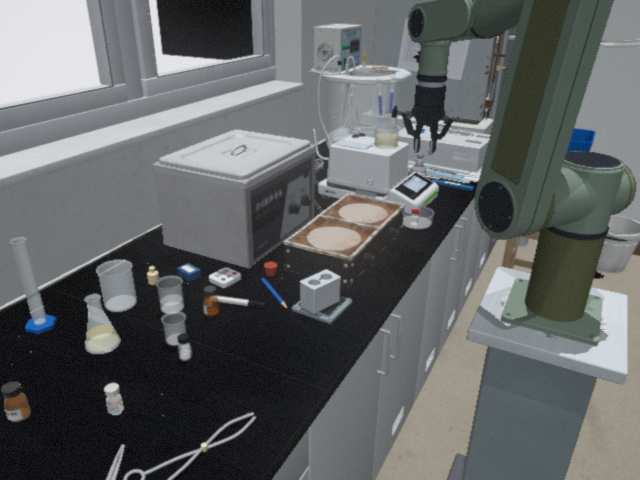

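The vial stands upright in the dish, with its cap at side (416,212). The block sits flat on the stand at side (320,292). The black-capped vial (184,347), dropper (210,300) and stopper (270,269) are where they started. I'll hand the job in.

```bash
python3 - <<'E'
from h import *
print(robot.finish_job(), robot.read_state()["time_s"])
E
```

```text
the job is handed in; nothing more can be done
the job is handed in; nothing more can be done
```

The vial is out of the block and standing upright in the glass dish, and the block is sitting on the knock-out stand. I handed the job in at about 23 s of the 64 s allowed.

- **Finding the pin:** I gripped the block across its width near the stuck vial and carried it over the pin using positions from the cameras. I lowered it at about 8 mm/s. The pin went into the access hole on the first try, with no contact on the block's underside.
- **Pressing out:** I pressed slowly until the block reached the platen. The vial rose, and the block read about 10 N more when it seated. The push on the vial read only about 3 to 6 N, below the stated 7 to 12 N, but the camera images showed it coming up and the block not slipping.
- **Placing the vial:** I drew it out with no noticeable pull and set it in the part of the dish clear of the balance's display panel, which overhangs one side. It touched down with about 6 N, then I opened the fingers and backed away.

**Last checks:** the final pictures show the vial upright in the dish and the block flat on the stand. The black-capped vial, the dropper bottle and the stopper are where they started, and the gripper is touching nothing. One disagreement: the cap measured about 4 mm off the expected well axis before I gripped it. I gripped between the two positions, and it did not affect the grasp.

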